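Feel for the flat of the agitator shaft, turn it up and lock it

TASK

The paint agitator's drive shaft lies across its bench stand with its one milled flat turned out of sight, somewhere on the far side or underneath. Feel for the flat, turn the shaft until the flat faces straight up, then press the black-knobbed locking plunger down until its foot is fully home on the flat; on the round of the shaft the foot stops well short. Let go, and leave the bottle, the tin and the cup where they stand.

Things in the scene. Friction and masses are not known exactly. Their poses are not given: they have to be found in the camera images.
- stand: Heavy grey shaft stand fixed to the bench: base plate 120 x 270 x 12 mm, origin under its middle, x away from the robot's side, y along the shaft. The shaft's axis is 110 mm above the bench over the middle of the plate. Bearing blocks 56 mm wide in x and 137 mm high stand at y = -123 to -101 mm and 101 to 123 mm, a bridge over the shaft at y = 65 to 95 mm.
- shaft_mid (a point): Point on the shaft's axis at the place to grip, at y = -30 mm of the stand; 70 mm of clear shaft towards -y, 95 mm towards +y. Fixed to the stand with its axes: it does not turn with the shaft. Steel shaft, 44 mm in diameter, with one flat along its whole length, 34 mm wide, 14 mm from the axis. Jaws read 43 to 44 mm on the round, 36 square on the flat, between within 50 degrees of it.
- shaft_end (a point): Point on the shaft's axis at its -y end, y = -99 mm of the stand, fixed to the stand. The shaft only turns, with light friction (0.06 N m), and stays where left. At the start the flat faces 1.0 to 2.4 rad from up by way of +x (away from the robot, then down); the angle must be felt. Turn its top towards -x to bring the flat up. Stops: 0.6 rad past up towards -x, and 3.0 rad by way of +x.
- bridge_top (a point): Middle of the top face of the dark steel bridge that guides the plunger, fixed to the stand at y = 80 mm, 178 mm above the bench; the bridge is 94 mm wide in x and 30 mm in y, with legs down both sides of the shaft and a low collar (6 mm) round the plunger's stem.
- plunger (a joint): Travel of the locking plunger in m, straight down: 0 raised (start), about 0.014 when its foot (24 x 24 mm, flat) stops on the round of the shaft, 0.022 when it sits flush on the flat. It takes about 4 N to move and stays where it is left. Pressed on a flat that is up to about 10 degrees off, the foot turns the shaft true by itself.
- knob_top (a point): Middle of the top of the plunger's black round knob, 32 mm in diameter and 16 mm high, above the shaft at y = 80 mm of the stand; 226 mm above the bench at the start, 204 mm when home.
- squeeze_bottle: White squeeze bottle with a blue-green nozzle, 60 mm in diameter and 152 mm high, a bystander; origin under its middle.
- tin: Small paint tin, 62 mm in diameter and 62 mm high, a bystander; origin under its middle.
- small_cup: Spray-gun cup with a dark blue collar, 73 mm in diameter and 120 mm high, a bystander; origin under its middle.

How it is judged:
By the outcome, as a careful person would: the job done as asked, in the order asked, and still so for the second after the job is handed in, with the robot touching nothing.
It also fails if it takes over 48 s, if anything falls off the work surface, if the arm or the gripper's body presses on something with over 40 N, if the wrist force passes 120 N, or if a joint passes its speed limit or range.

ROBOT

A 6-joint arm with a two-finger parallel gripper is mounted at the origin on a cart in front of the work surface, level with it; the furniture and walls round the work are solid. World frame = base frame: x ahead of the robot, y to its left, z up, the work surface at z = 0. Lengths are in m, angles in degrees, forces in N, time in s.
With the tool pointing down it reaches from about 0.3 to 0.75 m from the base axis. Payload 8.5 kg.
Tool frame: the origin (TCP) lies at the very end of the fingers, on their centre line; the grasp point (between the pads) lies 19 mm behind it (manip.hold_point_z is the distance from the TCP to the grasp point, in m); z points along the fingers, y is the line along which they close (so a half turn about z gives the same grasp; the last joint's range is limited). The gripper opens to 85 mm and grips with 20 to 120 N. Pads are 22 mm wide; open, the fingers measure 114 mm over their backs; the gripper's body (76 mm by 85 mm) begins 54 mm behind the grasp point. The pads swing forward as they close: fully open they stand 13 mm farther back than shut.
Start: joints at [-12.336, 21.807, 74.336, -0, 83.858, -12.336], TCP at [0.55, 0, 0.231] pointing down, gripper open.
Joint ranges: [-178.18, 178.18], [-50.72, 133.34], [12.68, 142.11], [-81.47, 261.47], [9.98, 163.14], [-165.26, 165.26]. Speed limits (degrees/s): [136.94, 136.94, 180, 180, 180, 180].

INTERFACE

Orientations are given as [roll, pitch, yaw] about the fixed x, y, z axes, in that order (R = Rz(yaw) Ry(pitch) Rx(roll)).
In Python, from workcell import manip gives the robot as it stands. The module is installed in compiled form; this text tells all that it offers.
- The arm moves only by the tool send_rows, never from a script. Its argument "series" is a list of rows, each a list of 5 numbers: the opening, from 0 (shut) to 1 (fully open), then the shift along the tool's x, y, z in m, then the turn about the tool's z in degrees. In form: [[grip, dx, dy, dz, spin], ...]. A call has 1 to 20 rows; each row shifts and turns the commanded pose from where the row before left it, along the tool's axes as they then stand; what a row does not reach is not made up. A row lasts 1/10 s, in which the tool goes at most 50 mm and 8.59 degrees, less where a joint would pass 70% of its speed; a pose out of reach is approached as far as the arm can. A call with a gripper value outside its range is refused whole. The fingers move at their own pace and stop on an object; "force" is the grip in N (left out, the last holds). Time passes only in rows, so rows that do not move let the fingers close. It gives the time, the measured TCP pose, the force, the opening and the grip force at its end, in the units of the state.
- manip.sense(): the state, without advancing time (a new reading comes with each control period).
- manip.get_image(name): name is "scene" or "side" or "wrist"; returns a dict with "image" (384x512x3 uint8, blue, green, red), "fovy" (degrees; the focal length in pixels is half the picture's height over the tangent of half this angle, whatever the lens; pixels are square), "cx", "cy" (the principal point, pixels), "distortion" ([k1, k2, p1, p2, k3] as OpenCV has them; the pictures are not rectified), "position" and "rotation" of the camera in the world. Camera axes: x right, y down, z forward; pixel columns grow to the right and rows downward; lengths in m; the calibration is good to about 2 mm. A picture is of the moment at which its call begins. There is no depth.
- manip.close_job(): hands the job in; it is judged then, once.
Trained networks look in the newest picture that a camera, given by its name, has taken for a name from the list of things; names that differ only in an ending like _2 or _b are one class to them, and where a whole thing is asked for, a point or a joint stands for the part that bears it (a point fixed in the world has none). Each returns a list of dicts, best first, with "score" (0 to 1); they miss things now and then, are a little off and sometimes report something else, mostly with a low value. They report only what shows in the picture. A call takes as long as a camera call.
- manip.find_in(query, camera): "bbox" ([left, top, width, height] as shares, 0 to 1, of the picture: columns of its width, rows of its height, round what is visible of it).
- manip.cut_out(query, camera): "mask" (384x512 bool, what is visible of it) and "bbox" ([left, top, width, height] as shares, 0 to 1, of the picture: columns of its width, rows of its height, round what is visible of it).
- manip.pinpoint(query, camera): "position" ([row, column] as shares, 0 to 1, of the picture: columns of its width, rows of its height: a listed point, or the origin of a listed thing).
The state is a dict: "time": time; "q": joint angles; "qd": joint speeds; "effort": joint torques, N m; "tool_pos": TCP position; "tcp_rot": TCP orientation; "contact_force": force on the tool from outside, world axes, zero at the start; "ft_torque": the same for the moment, N m; "width": finger opening in m; "finger_force": force on a finger pad.
Only numpy, scipy, OpenCV 4.12 (cv2) and the standard library are available. Lean on these libraries where they do the work, as an engineer would, in place of code of your own. Each camera call takes 0.05 s, during which the arm holds its last target. There are 200 camera calls.

## Working session

There is one attempt and no reset: what is moved stays moved. The work goes in short steps, Python scripts to look and compute and a tool call to move; the robot and the scene stay as the last step left them, time stands still between calls to the robot, and variables do not carry over. Pictures are saved under pics/ and viewed, at most 10 in all, crops included, and the job is handed in when it is done.

Besides the shell and the picture viewer there is one more tool, called after "Emit:" by a JSON object that holds its "method" and its "body", one argument or row to a line. send_rows: Moves the arm, as the interface text tells. Its arguments: {"type":"object","properties":{"series":{"type":"array","items":{"type":"array","items":{"type":"number"}}},"force":{"type":"number"}},"required":["series"]}

```bash
mkdir -p pics
cat > h.py <<'E'
import numpy as np, cv2
from workcell import manip
def cam(n):
    d=manip.get_image(n); f=192/np.tan(np.radians(d['fovy'])/2)
    K=np.array([[f,0,d['cx']],[0,f,d['cy']],[0,0,1.]])
    return d,K
def ray(d,K,px):
    p=cv2.undistortPoints(np.array([[px]],float),K,np.array(d['distortion'],float))[0,0]
    v=np.array(d['rotation'])@np.array([p[0],p[1],1]); return np.array(d['position']),v/np.linalg.norm(v)
def proj(d,K,P):
    R=np.array(d['rotation']); c=(np.atleast_2d(P)-d['position'])@R
    return cv2.projectPoints(c.reshape(-1,1,3),np.zeros(3),np.zeros(3),K,np.array(d['distortion'],float))[0][:,0]
E
python3 - <<'E'
from h import *
ims=[]
print(manip.sense())
for n in ['scene','side','wrist']:
    d,K=cam(n); cv2.imwrite(f'pics/{n}0.png',d['image']); print(n,d['position'],np.array(d['rotation'])[:,2])
    for q,z in [('stand',0),('shaft_mid',.11),('shaft_end',.11),('bridge_top',.178),('knob_top',.226),('squeeze_bottle',0),('tin',0),('small_cup',0)]:
        for r in manip.pinpoint(q,n)[:1]:
            px=[r['position'][1]*512,r['position'][0]*384]
            o,v=ray(d,K,px); P=o+v*(z-o[2])/v[2]; print(n,q,round(r['score'],2),np.round(px),np.round(P,4))
E
```

```text
{'time': 0.0, 'q': array([-1.23369747e+01,  2.18421048e+01,  7.43860895e+01,  1.50818802e-04,
        8.38560994e+01, -1.23341970e+01]), 'qd': array([-0.01321203,  0.02289969,  0.03848771,  0.02493517, -0.08309894,
       -0.02846425]), 'effort': array([-1.00240642e-03, -4.48466885e+01, -2.31285810e+01, -2.87182611e-04,
        4.73836102e-03,  1.77242771e-05]), 'tool_pos': array([5.49709132e-01, 5.05151111e-05, 2.30693458e-01]), 'tcp_rot': array([-1.79917684e+02, -1.81527451e-02,  8.99971930e+01]), 'contact_force': array([ 0.18001912, -0.0812601 , -0.78413425]), 'ft_torque': array([-0.01701354, -0.03916682, -0.0238888 ]), 'finger_force': 0.0, 'width': 0.0853782713019525}Traceback (most recent call last):
  File "<stdin>", line 5, in <module>
IndexError: too many indices for array: array is 1-dimensional, but 2 were indexed
```

View pics/scene0.png

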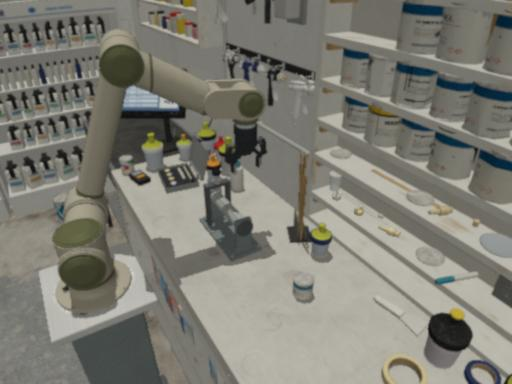

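The scene picture shows the stand at about (230,215), with the shaft end towards the camera. The tin is at about (303,286). The rotation comes as a vector, so I'll check its format.

Run:
```python
from h import *
for n in ['scene','side','wrist']:
    d,K=cam(n); print(n,d['position'],d['rotation'],d['fovy'],d['distortion'])
    cv2.imwrite(f'pics/{n}0.png',d['image'])
```

```text
scene [-0.00746286 -0.97568978  0.84761758] [-1.21944219e+02  1.17353959e-02 -3.16377883e+01] 53.575681076595934 [-0.07366489  0.          0.          0.          0.        ]
side [0.60854873 0.92997709 0.70395   ] [-1.19966865e+02 -2.05996633e-02  1.78786243e+02] 56.080213168770165 [0.00561269 0.         0.         0.         0.        ]
wrist [0.55040606 0.08402783 0.37352703] [ 1.61057896e+02  6.20170607e-02 -4.25591598e-03] 60.308662867808025 [-0.07929414  0.          0.          0.          0.        ]
```

View pics/side0.png

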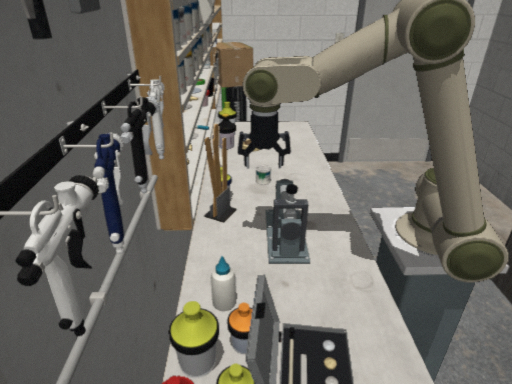

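The side picture shows the stand at about (288,225), the bottle at (223,285) and the tin at (263,175). Rotation is roll/pitch/yaw.

```bash
sed -i "s/    return d,K/    from scipy.spatial.transform import Rotation as Ro\n    d['rotation']=Ro.from_euler('xyz',d['rotation'],degrees=True).as_matrix()\n    return d,K/" h.py
python3 - <<'E'
from h import *
D={}
for n in ['scene','side','wrist']:
    d,K=cam(n)
    for q,z in [('stand',0),('shaft_mid',.11),('shaft_end',.11),('bridge_top',.178),('knob_top',.226),('squeeze_bottle',0),('tin',0),('small_cup',0)]:
        for r in manip.pinpoint(q,n)[:2]:
            px=[r['position'][1]*512,r['position'][0]*384]
            o,v=ray(d,K,px); P=o+v*(z-o[2])/v[2]; print(n,q,round(r['score'],2),np.round(px),np.round(P,4))
E
```

```text
scene stand 0.93 [229. 234.] [0.4759 0.0039 0.    ]
scene shaft_mid 0.78 [231. 213.] [ 0.473  -0.0305  0.11  ]
scene shaft_end 0.91 [242. 222.] [ 0.4789 -0.0931  0.11  ]
scene shaft_end 0.22 [214. 168.] [0.5683 0.2924 0.11  ]
scene bridge_top 0.93 [215. 184.] [0.4672 0.0701 0.178 ]
scene knob_top 0.69 [216. 165.] [0.4937 0.1142 0.226 ]
scene squeeze_bottle 0.58 [237. 189.] [0.6517 0.2574 0.    ]
scene squeeze_bottle 0.16 [231. 214.] [0.5413 0.1052 0.    ]
scene tin 0.84 [301. 294.] [ 0.5206 -0.3675 -0.    ]
scene small_cup 0.82 [319. 249.] [ 0.6981 -0.2328 -0.    ]
side stand 0.9 [283. 236.] [0.4816 0.0085 0.    ]
side stand 0.47 [226. 196.] [ 0.6739 -0.2424  0.    ]
side shaft_mid 0.75 [286. 201.] [ 0.4747 -0.0262  0.11  ]
side shaft_end 0.73 [281. 190.] [ 0.4847 -0.0963  0.11  ]
side bridge_top 0.81 [291. 203.] [0.4794 0.0945 0.178 ]
side bridge_top 0.32 [264. 182.] [ 0.5456 -0.0254  0.178 ]
side knob_top 0.4 [223. 302.] [0.6452 0.4866 0.226 ]
side squeeze_bottle 0.72 [223. 302.] [0.6627 0.2776 0.    ]
side tin 0.68 [265. 182.] [ 0.5217 -0.3519  0.    ]
side small_cup 0.64 [224. 194.] [ 0.684 -0.258  0.   ]
wrist shaft_mid 0.69 [168. 209.] [ 0.4742 -0.027   0.11  ]
wrist shaft_end 0.97 [170. 276.] [ 0.4694 -0.0949  0.11  ]
wrist knob_top 0.81 [88. 80.] [0.477  0.0826 0.226 ]
wrist small_cup 0.81 [352. 318.] [ 0.6873 -0.2412 -0.    ]
```

View pics/wrist0.png

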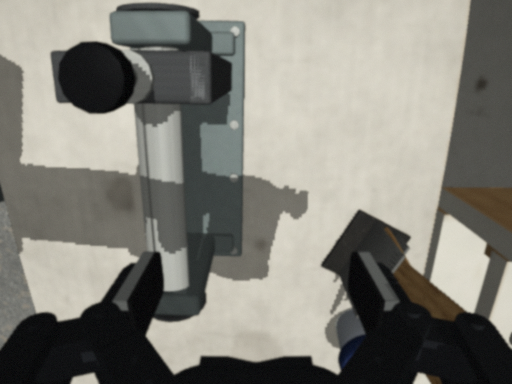

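The wrist picture shows the shaft running vertically at columns of about 140–183 and the knob at (95,77). The base plate's right edge runs from (244,22) to (241,255), so I'll use it for the stand's yaw.

Run:
```python
from h import *
d,K=cam('wrist')
for px,z in [((244,22),.012),((241,255),.012),((95,77),.226)]:
    o,v=ray(d,K,px); print(px,np.round(o+v*(z-o[2])/v[2],4))
r=manip.cut_out('knob_top','wrist')[0]; m=r['mask']; print(r['score'],m.sum())
# fit pose: shaft_mid,end + edge
from scipy.optimize import least_squares
obs=[((244,22),(.06,.135,.012)),((241,255),(.06,-.135,.012)),((168,209),(0,-.03,.11)),((170,276),(0,-.099,.11)),((92,78),(0,.08,.226))]
def W(p,L):
    c,s=np.cos(p[2]),np.sin(p[2]); L=np.array(L); return np.c_[p[0]+c*L[:,0]-s*L[:,1],p[1]+s*L[:,0]+c*L[:,1],L[:,2]]
f=lambda p:(proj(d,K,W(p,[o[1] for o in obs]))-[o[0] for o in obs]).ravel()
s=least_squares(f,[.475,0,0],loss='soft_l1'); print(s.x,np.degrees(s.x[2]),f(s.x).reshape(-1,2).round(1))
im=d['image'].copy()
def line(a,b):
    t=np.linspace(0,1,30)[:,None]; q=proj(d,K,W(s.x,np.array(a)*(1-t)+np.array(b)*t))
    for u in q: cv2.circle(im,(int(u[0]),int(u[1])),1,(0,0,255),-1)
line((.06,-.135,.012),(.06,.135,.012)); line((-.047,.065,.178),(.047,.065,.178));line((.047,.065,.178),(.047,.095,.178));line((.022,-.099,.11),(.022,.06,.11));line((-.022,-.099,.11),(-.022,.06,.11))
line((.028,-.123,.137),(-.028,-.123,.137)); line((-.028,-.101,.137),(.028,-.101,.137))
for a in np.arange(0,6.3,.1):line((.016*np.cos(a),.08+.016*np.sin(a),.226),(.016*np.cos(a+.1),.08+.016*np.sin(a+.1),.226))
cv2.imwrite('pics/fit.png',cv2.resize(im,(768,576)))
```

```text
(244, 22) [0.5388 0.1352 0.012 ]
(241, 255) [ 0.5322 -0.1303  0.012 ]
(95, 77) [0.4804 0.0839 0.226 ]Traceback (most recent call last):
  File "<stdin>", line 5, in <module>
IndexError: list index out of range
```

```bash
cat > fit.py <<'E'
from h import *
d,K=cam('wrist')
from scipy.optimize import least_squares
obs=[((244,22),(.06,.135,.012)),((241,255),(.06,-.135,.012)),((168,209),(0,-.03,.11)),((170,276),(0,-.099,.11)),((95,78),(0,.08,.226))]
def W(p,L):
    c,s=np.cos(p[2]),np.sin(p[2]); L=np.array(L); return np.c_[p[0]+c*L[:,0]-s*L[:,1],p[1]+s*L[:,0]+c*L[:,1],L[:,2]]
f=lambda p:(proj(d,K,W(p,[o[1] for o in obs]))-[o[0] for o in obs]).ravel()
s=least_squares(f,[.475,0,0],loss='soft_l1'); print(s.x,np.degrees(s.x[2]),f(s.x).reshape(-1,2).round(1))
print(W(s.x,[(0,-.03,.11),(0,.08,.226)]))
im=d['image'].copy()
def line(a,b):
    t=np.linspace(0,1,30)[:,None]; q=proj(d,K,W(s.x,np.array(a)*(1-t)+np.array(b)*t))
    for u in q: cv2.circle(im,(int(u[0]),int(u[1])),1,(0,0,255),-1)
line((.06,-.135,.012),(.06,.135,.012)); line((-.047,.065,.178),(.047,.065,.178));line((.047,.065,.178),(.047,.095,.178));line((.022,-.099,.11),(.022,.06,.11));line((-.022,-.099,.11),(-.022,.06,.11))
line((.028,-.123,.137),(-.028,-.123,.137)); line((-.028,-.101,.137),(.028,-.101,.137))
for a in np.arange(0,6.3,.1):line((.016*np.cos(a),.08+.016*np.sin(a),.226),(.016*np.cos(a+.1),.08+.016*np.sin(a+.1),.226))
cv2.imwrite('pics/fit.png',cv2.resize(im,(768,576)))
E
python3 fit.py
```

```text
[ 0.47609911  0.00353802 -0.04684154] -2.6838228305630447 [[ 3.5 -0.4]
 [-1.9  2.6]
 [ 0.4 -0.5]
 [ 1.8  0. ]
 [-1.1  0.1]]
[[ 0.47469438 -0.02642907  0.11      ]
 [ 0.47984507  0.08345027  0.226     ]]
```

View pics/fit.png

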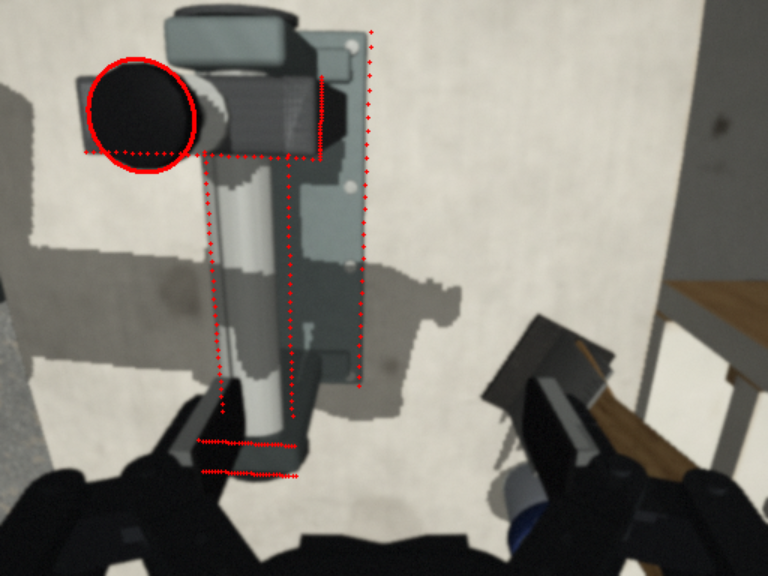

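Emit:
{"method": "send_rows", "body": {
  "series": [
    [1,-0.014,-0.019,0,0.35],
    [1,-0.014,-0.019,0,0.35],
    [1,-0.014,-0.019,0,0.35],
    [1,-0.013,-0.019,0,0.35],
    [1,0,0,0.02,0],
    [1,0,0,0.02,0],
    [1,0,0,0.02,0],
    [1,0,0,0.02,0],
    [1,0,0,0.02,0],
    [1,0,0,0.02,0],
    [1,0,0,0.02,0],
    [1,0,0,0,0]
  ],
  "force": 20
}}

```text
time: 2.9
tool_pos: [0.4724, -0.0539, 0.0896]
tcp_rot: [-179.8, -0.1, 88.6]
contact_force: [-0.5, -0.0, 0.4]
width: 0.0854
finger_force: 0.0
```

Emit:
{"method": "send_rows", "body": {
  "series": [
    [0,0,0,0,0],
    [0,0,0,0,0],
    [0,0,0,0,0],
    [0,0,0,0,0],
    [0,0,0,0,0],
    [0,0,0,0,0],
    [0,0,0,0,0],
    [0,0,0,0,0]
  ]
}}

```text
time: 3.7
tool_pos: [0.4707, -0.0542, 0.0914]
tcp_rot: [-179.6, 0.0, 88.7]
contact_force: [-13.2, -3.2, 5.7]
width: 0.0376
finger_force: 20.8
```

The jaws read 37.6 mm, so the flat faces nearly +x, about 90° from up. Next I'll roll the shaft by pushing the −x pad down the round.

Emit:
{"method": "send_rows", "body": {
  "series": [
    [0.7,0,0,0,0],
    [0.7,0,0,0,0],
    [0.7,0,0,0,0],
    [0.7,0,0,-0.007,0],
    [0.7,0,0,0,0],
    [0.7,0,0.004,0,0],
    [0.7,0,0.003,0,0],
    [0.7,0,0.002,0,0],
    [0.7,0,0,0,0],
    [0.7,0,0,0,0]
  ]
}}

```text
time: 4.7
tool_pos: [0.4817, -0.0545, 0.098]
tcp_rot: [-179.9, -0.0, 88.6]
contact_force: [-4.8, -1.7, 1.5]
width: 0.0596
finger_force: 2.5
```

Emit:
{"method": "send_rows", "body": {
  "series": [
    [0.7,0,0.0015,0,0],
    [0.7,0,0.001,0,0],
    [0.7,0,0,0,0]
  ]
}}

```text
time: 5.0
tool_pos: [0.4819, -0.0544, 0.0973]
tcp_rot: [-179.5, -0.0, 88.7]
contact_force: [-14.3, -4.8, 1.9]
width: 0.0599
finger_force: 7.0
```

Emit:
{"method": "send_rows", "body": {
  "series": [
    [0.7,0,0,0.002,0],
    [0.7,0,0,0.002,0],
    [0.7,0,0,0.002,0],
    [0.7,0,0,0.002,0],
    [0.7,0,0,0.002,0],
    [0.7,0,0,0.002,0]
  ]
}}

```text
time: 5.6
tool_pos: [0.4817, -0.0543, 0.0853]
tcp_rot: [-179.5, -0.0, 88.6]
contact_force: [-14.8, -3.3, 2.8]
width: 0.0597
finger_force: 7.4
```

Emit:
{"method": "send_rows", "body": {
  "series": [
    [0.7,0,0,0.002,0],
    [0.7,0,0,0.002,0],
    [0.7,0,0,0.002,0],
    [0.7,0,0,0.002,0],
    [0.7,0,0,0.002,0],
    [0.7,0,0,0.002,0],
    [0.7,0,0,0,0]
  ]
}}

```text
time: 6.3
tool_pos: [0.4816, -0.0542, 0.0731]
tcp_rot: [-179.5, -0.1, 88.6]
contact_force: [-14.5, -4.5, -0.7]
width: 0.0597
finger_force: 7.3
```

Emit:
{"method": "send_rows", "body": {
  "series": [
    [0.7,0,-0.005,0,0],
    [0.7,0,-0.005,0,0],
    [0.7,0,0,-0.012,0],
    [0.7,0,0,-0.012,0],
    [0.7,0,0,0,0],
    [0.7,0,0.004,0,0],
    [0.7,0,0.003,0,0],
    [0.7,0,0.003,0,0],
    [0.7,0,0,0,0],
    [0.7,0,0,0,0]
  ]
}}

```text
time: 7.3
tool_pos: [0.4818, -0.0543, 0.0968]
tcp_rot: [-179.5, -0.0, 88.7]
contact_force: [-13.2, -3.9, 1.0]
width: 0.0597
finger_force: 6.4
```

Emit:
{"method": "send_rows", "body": {
  "series": [
    [0.7,0,0,0.002,0],
    [0.7,0,0,0.002,0],
    [0.7,0,0,0.002,0],
    [0.7,0,0,0.002,0],
    [0.7,0,0,0.002,0],
    [0.7,0,0,0.001,0],
    [0.7,0,0,0,0]
  ]
}}

```text
time: 8.0
tool_pos: [0.4817, -0.0543, 0.0857]
tcp_rot: [-179.5, -0.1, 88.6]
contact_force: [-12.9, -3.6, 1.1]
width: 0.0595
finger_force: 6.5
```

Emit:
{"method": "send_rows", "body": {
  "series": [
    [0.7,0,-0.005,0,0],
    [0.7,0,-0.006,0,0],
    [0.7,0,0,0,0],
    [0.7,0,0,-0.02,0],
    [0.7,0,0,-0.02,0],
    [0.7,0,0,-0.02,0],
    [0.7,0,0,-0.02,0],
    [0,0,0,-0.02,0],
    [0,0,0,-0.02,0],
    [0,0,0,-0.02,0],
    [0,0,0,-0.02,0],
    [0,0,0,0,0],
    [0,0,0,0,0]
  ]
}}

```text
time: 9.3
tool_pos: [0.474, -0.0542, 0.2469]
tcp_rot: [180.0, -0.0, 88.6]
contact_force: [-0.4, 0.2, 0.3]
width: 0.0001
finger_force: 0.0
```

Run:
```python
from h import *
d,K=cam('wrist'); s,_=cam('scene')
q=proj(s,_,[.475,-.04,.11])[0].astype(int); c=s['image'][q[1]-50:q[1]+50,q[0]-60:q[0]+60]
cv2.imwrite('pics/w1.png',np.hstack([cv2.resize(d['image'],(400,300)),cv2.resize(c,(360,300))]))
print(manip.sense()['tool_pos'])
```

```text
[ 0.47366484 -0.05415521  0.2461961 ]
```

View pics/w1.png

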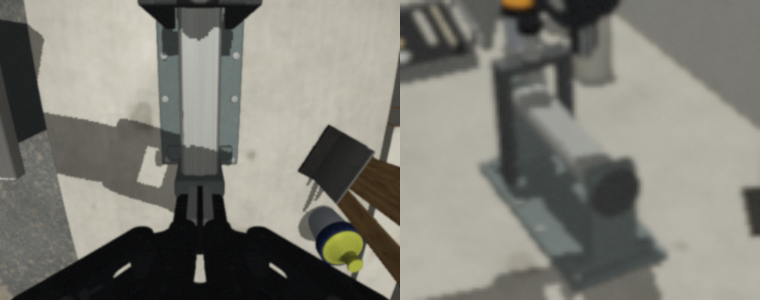

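The flat now shows as a bright band on top of the shaft, at columns 183–220 of the wrist picture. I'll measure how well it's centred from an intensity profile.

Run:
```python
from h import *
d,K=cam('wrist'); g=cv2.cvtColor(d['image'],cv2.COLOR_BGR2GRAY)
a=np.radians(-1.4)
for y in (-.02,.01):
    x=.4739+(y+.054)*.0244
    L=[(x+t,y,.11+np.sqrt(.022**2-t*t) if abs(t)>.017 else .124) for t in np.array([-.022,-.019,-.017,0,.017,.019,.022])]
    q=proj(d,K,L); print(q.round(1).tolist())
    r=int(q[3][1]); c0=int(q[0][0])-8; print(c0,g[r-2:r+3,c0:c0+75].mean(0).astype(int).tolist())
```

```text
[[229.7, 136.5], [232.3, 138.8], [234.6, 139.4], [255.6, 138.9], [276.6, 138.4], [278.8, 137.7], [281.5, 135.3]]
221 [111, 112, 110, 110, 110, 110, 110, 109, 103, 95, 90, 96, 109, 130, 154, 167, 171, 173, 172, 170, 170, 172, 173, 174, 172, 171, 171, 171, 173, 174, 173, 172, 172, 173, 172, 171, 170, 169, 170, 170, 172, 173, 175, 175, 176, 174, 175, 174, 175, 174, 173, 173, 171, 170, 172, 175, 170, 152, 127, 107, 97, 100, 111, 115, 116, 116, 116, 117, 118, 117, 118, 116, 118, 116, 117]
[[228.9, 100.4], [231.5, 101.3], [233.8, 101.6], [255.6, 101.0], [277.3, 100.5], [279.6, 100.1], [282.3, 99.1]]
220 [111, 112, 112, 110, 111, 111, 111, 110, 104, 96, 90, 93, 103, 122, 150, 169, 176, 177, 176, 175, 176, 177, 177, 177, 176, 176, 176, 176, 175, 175, 175, 176, 175, 175, 175, 174, 172, 173, 173, 172, 172, 174, 174, 174, 175, 176, 177, 177, 176, 176, 177, 176, 174, 174, 173, 174, 177, 179, 172, 150, 122, 104, 96, 100, 110, 115, 117, 116, 116, 117, 115, 114, 114, 115, 114]
```

Emit:
{"method": "send_rows", "body": {
  "series": [
    [0,0.023,0,0,0],
    [0,0.023,0,0,0],
    [0,0.023,0,0,0],
    [0,0.023,0,0,0],
    [0,0.023,0,0,0],
    [0,0.023,0,0,0],
    [0,0,0,0,0],
    [0,0,0,0.01,0],
    [0,0,0,0.007,0],
    [0,0,0,0.002,0],
    [0,0,0,0.002,0],
    [0,0,0,0.002,0],
    [0,0,0,0,0]
  ]
}}

```text
time: 10.75
tool_pos: [0.4774, 0.0834, 0.2243]
tcp_rot: [180.0, 0.0, 88.6]
contact_force: [-0.3, -0.4, -1.0]
width: -0.0002
finger_force: 0.0
```

Emit:
{"method": "send_rows", "body": {
  "series": [
    [0,0,0,0.002,0],
    [0,0,0,0.002,0],
    [0,0,0,0.002,0],
    [0,0,0,0.002,0],
    [0,0,0,0.002,0],
    [0,0,0,0,0]
  ]
}}

```text
time: 11.35
tool_pos: [0.4773, 0.0838, 0.214]
tcp_rot: [-180.0, -0.0, 88.6]
contact_force: [-0.4, 0.7, 0.5]
width: 0.0
finger_force: 0.0
```

Emit:
{"method": "send_rows", "body": {
  "series": [
    [0,0,0,0.002,0],
    [0,0,0,0.002,0],
    [0,0,0,0.002,0]
  ]
}}

```text
time: 11.65
tool_pos: [0.4773, 0.0838, 0.2082]
tcp_rot: [-180.0, -0.0, 88.6]
contact_force: [-0.8, -0.1, 2.2]
width: -0.0002
finger_force: 1.3
```

Run:
```python
from h import *
s=manip.sense(); print(s['contact_force'],s['tool_pos'])
o=[]
for n in ('scene','side'):
    d,K=cam(n); q=proj(d,K,[.4775,.0835,.2])[0].astype(int); o.append(cv2.resize(d['image'][q[1]-50:q[1]+50,q[0]-60:q[0]+60],(390,325),interpolation=2))
cv2.imwrite('pics/k.png',np.hstack(o))
```

```text
[-0.84766167 -0.1330415   2.16497004] [0.47730756 0.08377025 0.20816277]
```

View pics/k.png

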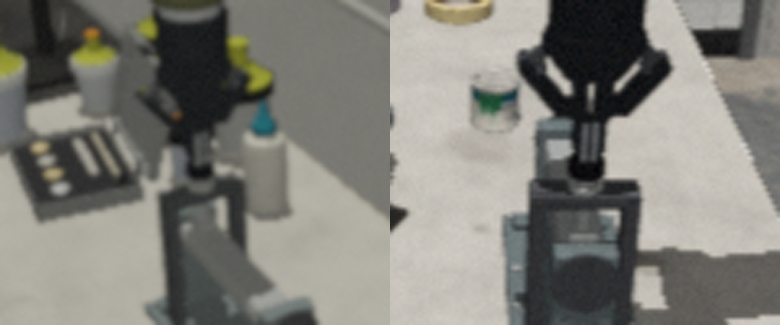

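The crops show the fingers on the knob, in the middle of each, with the knob going down and the stem visible under it. I'll keep pressing.

Emit:
{"method": "send_rows", "body": {
  "series": [
    [0,0,0,0.002,0],
    [0,0,0,0.002,0],
    [0,0,0,0.001,0],
    [0,0,0,0,0]
  ]
}}

```text
time: 12.15
tool_pos: [0.4774, 0.0837, 0.2041]
tcp_rot: [179.9, -0.0, 88.6]
contact_force: [-3.7, 0.4, 9.4]
width: 0.0002
finger_force: 4.9
```

Emit:
{"method": "send_rows", "body": {
  "series": [
    [0,0,0,0.001,0],
    [0,0,0,0.001,0],
    [0,0,0,0,0]
  ]
}}

```text
time: 12.45
tool_pos: [0.4775, 0.0837, 0.2038]
tcp_rot: [179.8, 0.0, 88.6]
contact_force: [-8.2, -0.1, 23.3]
width: -0.0
finger_force: 12.0
```

It stopped firmly at z ≈ 0.204, which is fully home. I'll retreat and check.

Emit:
{"method": "send_rows", "body": {
  "series": [
    [0,0,0,0.0006,0],
    [0,0,0,0,0],
    [0,0,0,-0.003,0],
    [0,0,0,-0.005,0],
    [0,0,0,-0.02,0],
    [0,0,0,-0.03,0],
    [0,0,0,-0.03,0],
    [0,-0.02,0,-0.02,0],
    [0,-0.03,0,0,0],
    [0,-0.03,0,0,0],
    [0,-0.03,0,0,0],
    [0,0,0,0,0],
    [0,0,0,0,0]
  ]
}}

```text
time: 13.75
tool_pos: [0.4747, -0.0266, 0.3084]
tcp_rot: [-180.0, -0.0, 88.5]
contact_force: [0.3, -0.0, -0.0]
width: -0.0003
finger_force: 0.0
```

Run:
```python
from h import *
s=manip.sense(); print(s['contact_force'],s['tool_pos'])
o=[]
for n in ('scene','side'):
    d,K=cam(n); q=proj(d,K,[.4775,.0835,.2])[0].astype(int); o.append(cv2.resize(d['image'][q[1]-50:q[1]+50,q[0]-60:q[0]+60],(390,325),interpolation=2))
    print(n,'expected knob top home/raised',proj(d,K,[[.4773,.0835,.204],[.4773,.0835,.226]]).round(1).tolist(),[(r['position'][1]*512,r['position'][0]*384) for r in manip.pinpoint('knob_top',n)[:1]])
d,K=cam('wrist');print(proj(d,K,[[.4773,.0835,.204],[.4773,.0835,.226]]).round(1).tolist(),[(r['position'][1]*512,r['position'][0]*384) for r in manip.pinpoint('knob_top','wrist')[:1]])
cv2.imwrite('pics/k2.png',np.hstack(o))
```

```text
[ 0.33548559 -0.04872839 -0.04317261] [ 0.47467915 -0.02656532  0.30840536]
scene expected knob top home/raised [[215.9, 174.8], [215.5, 169.3]] [(214.1184, 173.184)]
side expected knob top home/raised [[291.3, 192.9], [291.8, 185.9]] [(292.5056, 194.9952)]
[[255.1, 37.3], [255.0, 33.6]] [(252.5184, 36.0192)]
```

View pics/k2.png

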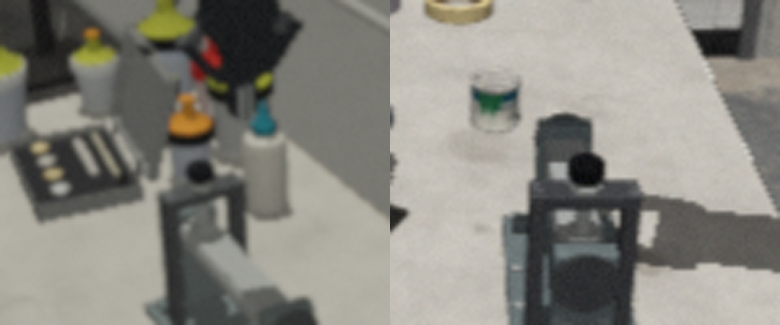

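The crops show the knob low on the bridge, at (200,172) and (587,168), with the foot on the flat. The knob is at its home height, the robot is clear, and the bottle and tin are undisturbed.

```bash
python3 -c "from workcell import manip; print(manip.close_job())"
```

```text
the job is handed in; nothing more can be done
None
```

I turned the shaft until the flat faced up and pressed the plunger home: it stopped firmly at a knob height of 204 mm. The gripper is clear, nothing touched the bottle, tin or cup, and I handed the job in at about 14 s; no verdict came back.

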